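Open the spent staple cartridge of the copier's finisher

ROBOT

A 6-joint arm with a two-finger parallel gripper is mounted at the origin on the work surface. World frame = base frame: x ahead of the robot, y to its left, z up, the work surface at z = 0. Lengths are in m, angles in rad, forces in N, time in s.
With the tool pointing down it reaches from about 0.35 to 0.85 m from the base axis. Payload 8.1 kg.
Tool frame: the origin (TCP) lies at the very end of the fingers, on their centre line; the grasp point (between the pads) lies 19 mm behind it; z points along the fingers, y is the direction in which the jaws open and shut (so a half turn about z gives the same grasp; the last joint's range is limited). The gripper opens to 93 mm and grips with 3 to 60 N. Pads are 15 mm wide; open, the fingers measure 128 mm over their backs; the gripper's body (75 mm by 188 mm) begins 65 mm behind the grasp point.
Start: joints at [-1.377, 0.13, 1.488, -0, 1.523, -0.085], TCP at [0.165, -0.577, 0.219] pointing down, gripper open.
Joint ranges: [-2.96, 2.96], [-0.89, 2.26], [0.02, 2.5], [-1.34, 4.48], [0, 2.73], [-2.66, 2.66]. Speed limits (rad/s): [2.39, 2.39, 2.79, 3.14, 3.14, 3.14].

INTERFACE

Orientations are given as a rotation vector (axis times angle).
In Python, from plant import robot gives the robot as it stands.
- The arm moves only by the tool jog_arm, never from a script. Its argument "commands" is a list of rows, each a list of 3 entries, a list of its own where there are three numbers: the shift along the world's x, y, z scaled (see below), then the turn, a rotation vector about the world's x, y, z scaled (see below), then the closure, from -1 (fully open) to 1 (shut), so that 0 is half open. In form: [[[tx, ty, tz], [ax, ay, az], hand], ...]. A call has 1 to 10 rows; each row is the pose to reach, as a shift and turn from the pose measured when the call began, turning the shorter way round; what a row does not reach only later rows make up. The controller multiplies each number of a shift by 0.6 m and each number of a turn by 2 pi rad. A row lasts 1/8 s, in which the tool goes at most 62.5 mm and 10.7 degrees, less where a joint would pass 70% of its speed; a pose out of reach is approached as far as the arm can. A call with a number of a shift or a turn outside -1 to 1 is refused whole. A call with a gripper value outside its range is refused whole. The fingers move at their own pace and stop on an object; "newtons" is the grip in N (left out, the last holds). Time passes only in rows, so rows that repeat a pose let the fingers close. It gives the time, the measured TCP pose, the force and the opening at its end, in the units of the state.
- robot.read_state(): the state, without advancing time (a new reading comes with each control period).
- robot.read_camera(name): name is "side" or "top" or "wrist"; returns a dict with "pixels" (400x640x3 uint8, red, green, blue), "fovy" (degrees; the focal length in pixels is half the picture's height over the tangent of half this angle, whatever the lens; pixels are square), "cx", "cy" (the principal point, pixels), "distortion" ([k1, k2, p1, p2, k3] as OpenCV has them; the pictures are not rectified), "rvec" (rotation vector, rad) and "tvec" (3), from world to camera coordinates, as OpenCV has them; the wrist camera has in their place "tool_from_camera" (4x4, takes a point from camera to tool coordinates, whose origin is the TCP and whose axes are the flange's). Camera axes: x right, y down, z forward; pixel columns grow to the right and rows downward; lengths in m; the calibration is good to about 2 mm. A picture is of the moment at which its call begins: read the wrist's pose just before it. There is no depth.
- robot.close_job(): hands the job in, once; it reports no verdict.
Trained networks look in the newest picture that a camera, given by its name, has taken for a name from the list of things; names that differ only in an ending like _2 or _b are one class to them, and where a whole thing is asked for, a point or a joint stands for the part that bears it (a point fixed in the world has none). Each returns a list of dicts, best first, with "p" (0 to 1); they miss things now and then, are a little off and sometimes report something else, mostly with a low value. They report only what shows in the picture. A call takes as long as a camera call. They do not tell look-alikes from the thing itself.
- robot.trace(camera, name): "pixels" (400x640 bool, what is visible of it) and "uv" ([column, row] in pixels, amid what is visible of it).
The state is a dict: "t": time; "q": joint angles; "dq": joint speeds; "joint_torque": joint torques, N m; "tool_pos": TCP position; "orientation": TCP orientation; "force": force on the tool from outside, world axes, zero at the start; "wrist_torque": the same for the moment, N m; "opening": finger opening in m.
Only numpy, scipy, OpenCV 4.12 (cv2) and the standard library are available. Lean on these libraries where they do the work, as an engineer would, in place of code of your own. Each camera call takes 0.05 s, during which the arm holds its last target.

TASK

One of the three staple cartridges from the copier has run out; they look alike, so lift them by the body, not by the cover's tabs, to feel which one is light. Press the two side tabs of the spent cartridge's cover together, lift the cover off and lay it gently, right side up and flat, in the free part of the tray, so that the cartridge can take its refill. Leave all three cartridges standing upright on the desk, the full ones closed, drop nothing, and do not disturb the refill, stapler, pen cup or tape dispenser.

Things in the scene. Friction and masses are not known exactly. Their poses are not given: they have to be found in the camera images.
- cartridge_a_mid (a point): One of 3 look-alike dark grey staple cartridges, loose, 112 (x) x 44 (y) x 50 high; point: its centre, 25 above its underside. +x: low nose, steel outlet. x 0 to +40: flat-sided housing, 44 wide, 50 high: grip at x=+20, across y, clear of the tabs. -x half: magazine under the snap cover. One cartridge (unknown) is spent: 0.13-0.17 kg with cover; the other two are full: 0.37-0.49 kg.
- cartridge_b_mid (a point): Another of the 3 look-alike staple cartridges, same size, shape and axes as cartridge_a (see there); point: its centre, 25 above its underside. It too may be the spent or a full one; from outside they cannot be told apart.
- cartridge_c_mid (a point): Another of the 3 look-alike staple cartridges, same size, shape and axes as cartridge_a (see there); point: its centre, 25 above its underside. It too may be the spent or a full one; from outside they cannot be told apart.
- cover_a_mid (a point): Snap cover of cartridge_a, lighter grey, 32 g; axes as its cartridge. Point: midway between its 2 side tabs, 10 above its underside; seated at x=-28, y=0, z=+11 from the cartridge's centre. Plate 56 (x) x 43 (y), its top 15 above the point; stands alone on its underside. Thumb pads at +-y: 21 wide (x), z -9 to +8, 55 over both (45 pressed, flush with the walls).
- cover_b_mid (a point): Snap cover of cartridge_b; all 3 covers are alike (sizes: see cover_a). How they work: each tab slides 5 inward against a spring (3 N at rest, 8 N fully in). With both pressed in by 4 or more its hooks are free and the cover, held by the pinched tabs, lifts straight up, clear after 25. With the tabs not pressed it stays locked to the cartridge, which comes up with it.
- cover_c_mid (a point): Snap cover of cartridge_c, same as the others: sizes and position of the point as for cover_a, working as for cover_b.
- tray: Fixed shallow white desk tray, 190 (x) x 140 (y), walls 16 high and 4 thick, floor 4 thick; origin at the centre of its underside, x along its length. The refill lies at its -x end; the rest, from x = -45 to +90 and y = -65 to +65, is free.
- refill: Staple refill, a 26 (x) x 64 (y) x 23 high block in a card sleeve, loose in the tray at its -x end; origin at the centre of its underside. To be left there.
- stapler: Bystander: black desk stapler, 135 (x) x 36 x 50 high, loose; origin at the centre of its underside.
- pen_cup: Bystander: grey pen cup, 72 across, 98 high, with pens up to about 150 high, loose; origin at the centre of its underside.
- tape_dispenser: Bystander: black tape dispenser, 115 (x) x 52 x 73 high, loose; origin at the centre of its underside.
Things that resemble listed ones, but are neither listed nor needed, are in the scene too. What is shaped like the part that bears cartridge_b_mid but blue is not meant.

How it is judged:
By the outcome, as a careful person would: the job done as asked, in the order asked, and still so for the second after the job is handed in, with the robot touching nothing.
It also fails if it takes over 61 s, if anything falls off the work surface, if the arm or the gripper's body presses on something with over 40 N, if the wrist force passes 120 N, or if a joint passes its speed limit or range.

## Working session

There is one attempt and no reset: what is moved stays moved. The work goes in short steps, Python scripts to look and compute and a tool call to move; the robot and the scene stay as the last step left them, time stands still between calls to the robot, and variables do not carry over. Pictures are saved under pics/ and viewed, and the job is handed in when it is done.

Besides the shell and the picture viewer there is one more tool, called as name(argument=value, ...), one argument or row to a line, values as JSON. jog_arm: Moves the arm, as the interface text tells. Shifts and turns lie within -1 to 1; 1 stands for 0.6 m of shift or 2 pi rad of turn. Its arguments: {"type":"object","properties":{"commands":{"type":"array"},"newtons":{"type":"number"}},"required":["commands"]}

```bash
ls -la; mkdir -p pics; python3 - <<'E'
from plant import robot
import cv2,pickle
print(robot.read_state())
d={}
for n in("side","top","wrist"):
    c=robot.read_camera(n); d[n]=c
    cv2.imwrite(f"pics/{n}0.png",c["pixels"][:,:,::-1])
    print(n,{k:v for k,v in c.items() if k!="pixels"})
pickle.dump(d,open("cams0.pkl","wb"))
E
```

```text
total 12
drwxr-xr-x  3 agent agent 4096 Dec  7 16:19 .
drwxr-xr-x 23 root  root  4096 Dec  7 16:19 ..
drwxr-xr-x  2 agent agent 4096 Dec  7 16:19 pics
{'t': 0.0, 'q': array([-1.37741022e+00,  1.31124952e-01,  1.48929399e+00,  2.73325885e-05,
        1.52301795e+00, -8.53943935e-02]), 'dq': array([-0.00118739,  0.00051943,  0.00249595,  0.00015444,  0.00021065,
       -0.0015821 ]), 'joint_torque': array([-2.01427043e-03, -5.59844041e+01, -4.91760314e+01,  7.67115480e-02,
        3.52184486e-02, -1.69374184e-04]), 'tool_pos': array([ 0.16503253, -0.57625223,  0.21760102]), 'orientation': array([-3.10929717e+00, -4.36232559e-01,  1.13458783e-04]), 'force': array([-0.32690729,  0.01620837,  0.25578706]), 'wrist_torque': array([ 0.03088596,  0.02788283, -0.00724849]), 'opening': 0.0929274350906799}
side {'fovy': 47.796107299097926, 'cx': 317.58865504066864, 'cy': 197.76349601857513, 'distortion': array([-0.03078081,  0.        ,  0.        ,  0.        ,  0.        ]), 'rvec': array([ 0.50013318, -2.71765237,  1.12344898]), 'tvec': array([0.51255759, 0.25556752, 0.96692403])}
top {'fovy': 45.659994486285505, 'cx': 314.32931931651837, 'cy': 203.2042627058179, 'distortion': array([-0.14601441,  0.        ,  0.        ,  0.        ,  0.        ]), 'rvec': array([ 2.14991129, -2.17631621,  0.09681743]), 'tvec': array([-0.08076229,  0.56542831,  1.24172137])}
wrist {'fovy': 69.08165158900492, 'cx': 317.429618313061, 'cy': 200.49639980021593, 'distortion': array([-0.00217874,  0.        ,  0.        ,  0.        ,  0.        ]), 'tool_from_camera': array([[-1.30391664e-03, -9.62876281e-01, -2.69939934e-01,
         7.53204630e-02],
       [ 9.99999119e-01, -1.32237603e-03, -1.13473305e-04,
         8.01493986e-04],
       [-2.47701345e-04, -2.69939844e-01,  9.62877157e-01,
        -1.65815797e-01],
       [ 0.00000000e+00,  0.00000000e+00,  0.00000000e+00,
         1.00000000e+00]])}
```

View pics/top0.png

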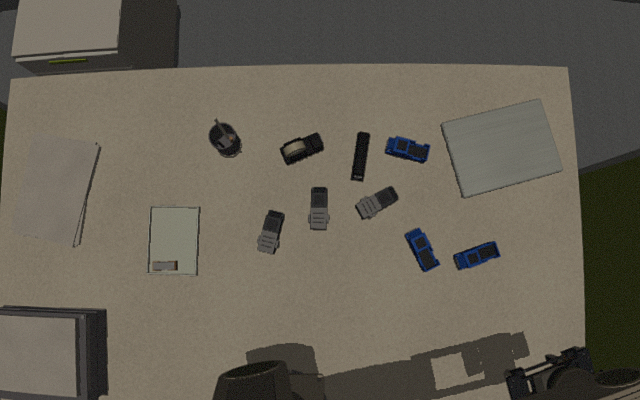

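View pics/side0.png

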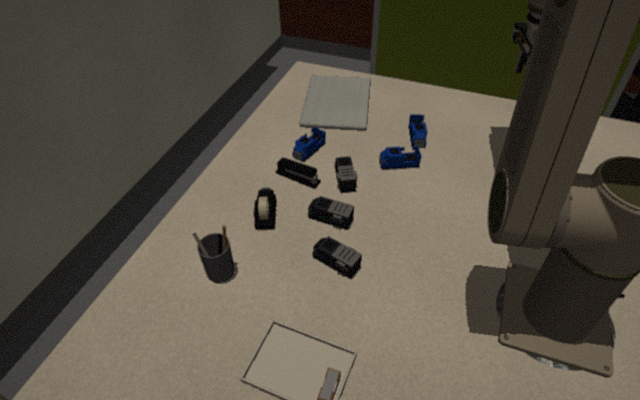

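View pics/wrist0.png

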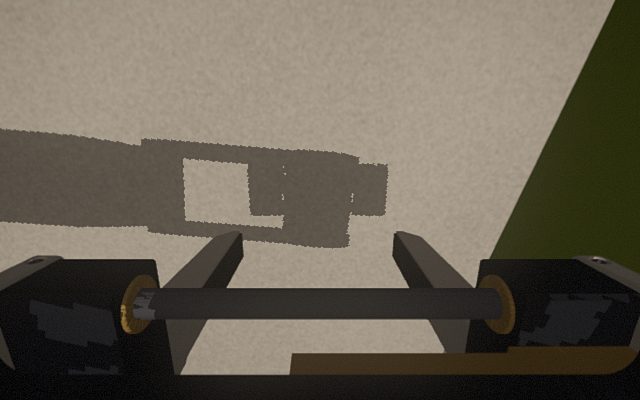

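The top view shows three grey cartridges near px (270,231), (319,208) and (377,202), with the tray at (174,240). The blue look-alikes are at the right. Next I'll trace the cartridges and triangulate them.

```bash
cat > h.py <<'E'
import numpy as np, cv2
from scipy.spatial.transform import Rotation as R
def K(c):
    f=200/np.tan(np.radians(c["fovy"])/2); return np.array([[f,0,c["cx"]],[0,f,c["cy"]],[0,0,1]])
def ext(c,st=None):
    if "rvec" in c: return R.from_rotvec(c["rvec"]).as_matrix(), np.array(c["tvec"])
    T=np.eye(4);T[:3,:3]=R.from_rotvec(st["orientation"]).as_matrix();T[:3,3]=st["tool_pos"]
    W=np.linalg.inv(T@np.array(c["tool_from_camera"])); return W[:3,:3],W[:3,3]
def ray(c,uv,st=None):
    Rm,t=ext(c,st); p=cv2.undistortPoints(np.array(uv,float).reshape(-1,1,2),K(c),np.array(c["distortion"])).reshape(-1,2)
    d=np.c_[p,np.ones(len(p))]@Rm; d/=np.linalg.norm(d,axis=1)[:,None]
    return -Rm.T@t,d
def onz(c,uv,z,st=None):
    o,d=ray(c,uv,st); return o+d*((z-o[2])/d[:,2])[:,None]
def proj(c,P,st=None):
    Rm,t=ext(c,st); return cv2.projectPoints(np.array(P,float).reshape(-1,3),cv2.Rodrigues(Rm)[0],t,K(c),np.array(c["distortion"]))[0].reshape(-1,2)
def tri(rays):
    A=np.zeros((3,3));b=np.zeros(3)
    for o,d in rays:
        M=np.eye(3)-np.outer(d,d);A+=M;b+=M@o
    p=np.linalg.solve(A,b); return p,[np.linalg.norm((np.eye(3)-np.outer(d,d))@(p-o)) for o,d in rays]
E
python3 - <<'E'
from plant import robot
from h import *
import pickle
d=pickle.load(open("cams0.pkl","rb"))
tr={}
for cam in("top","side"):
    for n in("cartridge_a_mid","cover_a_mid","tray","refill","stapler","pen_cup","tape_dispenser"):
        r=robot.trace(cam,n); tr[cam,n]=r
        for x in r:
            m=x["pixels"]; print(cam,n,round(x["p"],2),np.round(x["uv"],1),m.sum(), np.round(onz(d[cam],[x["uv"]],0.03)[0],3), d[cam]["pixels"][m].mean(0).round())
pickle.dump(tr,open("tr0.pkl","wb"))
print(robot.read_state()["t"])
E
```

```text
top cartridge_a_mid 0.76 [317.1 198.5] 354 [ 0.577 -0.095  0.03 ] [42. 41. 40.]
top cover_a_mid 0.71 [319.2 220. ] 411 [ 0.519 -0.1    0.03 ] [83. 80. 75.]
top tray 0.63 [170.6 238.6] 3308 [0.473 0.301 0.03 ] [123. 122. 107.]
top refill 0.65 [167.5 264.6] 243 [0.403 0.309 0.03 ] [93. 87. 79.]
top stapler 0.84 [360.4 156.1] 613 [ 0.691 -0.214  0.03 ] [26. 25. 24.]
top stapler 0.18 [370.6 206.8] 354 [ 0.553 -0.238  0.03 ] [81. 78. 74.]
top stapler 0.15 [265.9 243.4] 391 [0.459 0.042 0.03 ] [82. 79. 75.]
top pen_cup 0.86 [223.  138.6] 767 [0.745 0.16  0.03 ] [42. 39. 38.]
top tape_dispenser 0.63 [300.7 149.7] 850 [ 0.71  -0.052  0.03 ] [44. 41. 36.]
top tape_dispenser 0.41 [320.  196.3] 329 [ 0.583 -0.103  0.03 ] [41. 40. 39.]
side cartridge_a_mid 0.72 [324.  215.1] 686 [ 0.563 -0.08   0.03 ] [20. 19. 19.]
side cartridge_a_mid 0.7 [338.3 208.8] 330 [ 0.536 -0.113  0.03 ] [66. 63. 59.]
side cartridge_a_mid 0.68 [298.  171.4] 843 [ 0.691 -0.211  0.03 ] [26. 24. 22.]
side cover_a_mid 0.73 [339.4 210.4] 364 [ 0.532 -0.109  0.03 ] [64. 61. 57.]
side tray 0.66 [296.7 365.7] 5936 [0.472 0.311 0.03 ] [138. 129. 112.]
side refill 0.86 [326.2 382. ] 458 [0.407 0.32  0.03 ] [100.  92.  83.]
side stapler 0.81 [300.1 173. ] 771 [ 0.683 -0.207  0.03 ] [19. 18. 17.]
side pen_cup 0.58 [214.4 255.4] 1519 [0.76  0.132 0.03 ] [40. 36. 34.]
side pen_cup 0.54 [344.9 259.4] 432 [0.468 0.035 0.03 ] [68. 65. 61.]
side tape_dispenser 0.75 [264.7 211.5] 794 [ 0.711 -0.038  0.03 ] [43. 39. 33.]
0.85
```

```bash
python3 - <<'E'
from h import *
import pickle
d=pickle.load(open("cams0.pkl","rb"))
im=d["top"]["pixels"][:,:,::-1]
cv2.imwrite("pics/topcrop.png",cv2.resize(im[170:270,240:410],None,fx=4.7,fy=4.7,interpolation=cv2.INTER_CUBIC))
im=d["side"]["pixels"][:,:,::-1]
cv2.imwrite("pics/sidecrop.png",cv2.resize(im[145:285,260:400],None,fx=4.2,fy=4.2,interpolation=cv2.INTER_CUBIC))
E
```

```text
(no output)
```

View pics/topcrop.png

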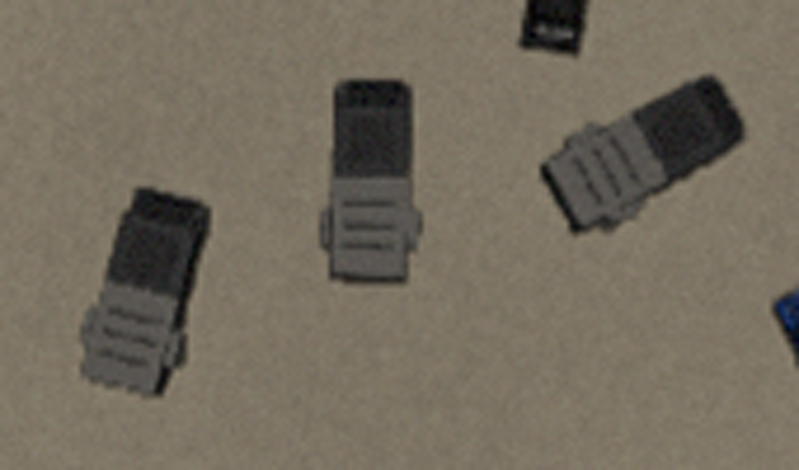

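View pics/sidecrop.png

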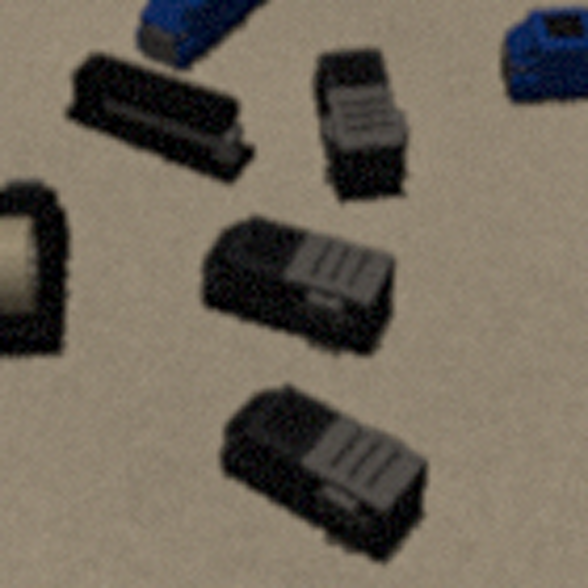

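The crops confirm three closed cartridges, noses pointing away from the robot (up in the top view), with yaws of roughly -15°, 0° and -58°. I'll move the wrist camera over them.

jog_arm(
  commands=[
    [[0.44, 0.793, 0.05], [0, 0, -0.044], -1],
    [[0.44, 0.793, 0.05], [0, 0, -0.044], -1],
    [[0.44, 0.793, 0.05], [0, 0, -0.044], -1],
    [[0.44, 0.793, 0.05], [0, 0, -0.044], -1],
    [[0.44, 0.793, 0.05], [0, 0, -0.044], -1],
    [[0.44, 0.793, 0.05], [0, 0, -0.044], -1],
    [[0.44, 0.793, 0.05], [0, 0, -0.044], -1],
    [[0.44, 0.793, 0.05], [0, 0, -0.044], -1],
    [[0.44, 0.793, 0.05], [0, 0, -0.044], -1],
    [[0.44, 0.793, 0.05], [0, 0, -0.044], -1],
  ],
)

```text
t: 2.1
tool_pos: [0.4302, -0.0985, 0.249]
orientation: [-3.141, -0.011, -0.001]
force: [0.7, -0.5, 0.2]
opening: 0.0928
```

```bash
python3 - <<'E'
from plant import robot
from h import *
import pickle
st=robot.read_state(); c=robot.read_camera("wrist")
print(st["t"],st["tool_pos"],st["orientation"],st["q"])
pickle.dump((st,c),open("w1.pkl","wb"))
cv2.imwrite("pics/w1.png",c["pixels"][:,:,::-1])
for n in("cartridge_a_mid","cover_a_mid"):
    for x in robot.trace("wrist",n):
        print(n,round(x["p"],2),np.round(x["uv"]),x["pixels"].sum(),onz(c,[x["uv"]],0.05,st)[0].round(3))
E
```

```text
2.1 [ 0.43017749 -0.09849266  0.24901668] [-3.14125381e+00 -1.14247408e-02 -1.26437989e-03] [-3.41851356e-01 -3.23127536e-01  1.85789220e+00  5.72012509e-04
  1.60617817e+00  1.22169142e+00]
cartridge_a_mid 0.95 [322.  53.] 1858 [ 0.579 -0.104  0.05 ]
cover_a_mid 0.68 [320. 105.] 1968 [ 0.522 -0.102  0.05 ]
cover_a_mid 0.64 [212. 150.] 1692 [0.468 0.032 0.05 ]
```

View pics/w1.png

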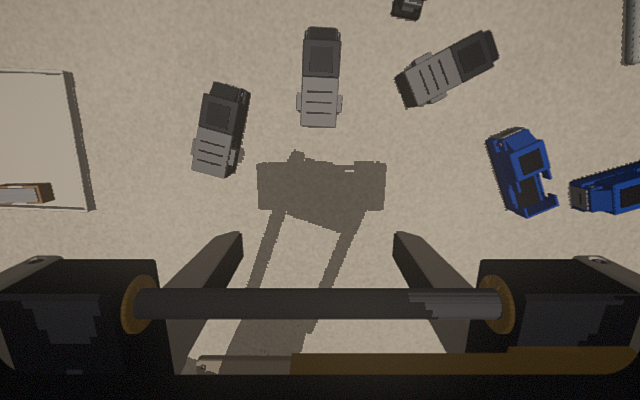

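```bash
python3 - <<'E'
from h import *
import pickle
st,c=pickle.load(open("w1.pkl","rb"))
d=pickle.load(open("cams0.pkl","rb"))
def crop(im,u,v,w,h,s,n):
    o=cv2.resize(im[v:v+h,u:u+w,::-1],None,fx=s,fy=s,interpolation=cv2.INTER_CUBIC)
    o=np.clip(o.astype(float)*1.6,0,255).astype(np.uint8)
    for k in range(0,w,10):
        cv2.line(o,(k*s,0),(k*s,6),(0,0,255),1)
        if k%20==0: cv2.putText(o,str(u+k),(k*s,18),0,.4,(0,0,255))
    for k in range(0,h,10):
        cv2.line(o,(0,k*s),(6,k*s),(0,0,255),1)
        if k%20==0: cv2.putText(o,str(v+k),(8,k*s+4),0,.4,(0,0,255))
    return o
p=c["pixels"]
a=crop(p,180,75,80,110,5,0); b=crop(p,285,20,70,110,5,0)
cv2.imwrite("pics/wc1.png",np.hstack([a,b]))
cv2.imwrite("pics/wc2.png",crop(p,385,20,120,100,6,0))
E
```

```text
(no output)
```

View pics/wc1.png

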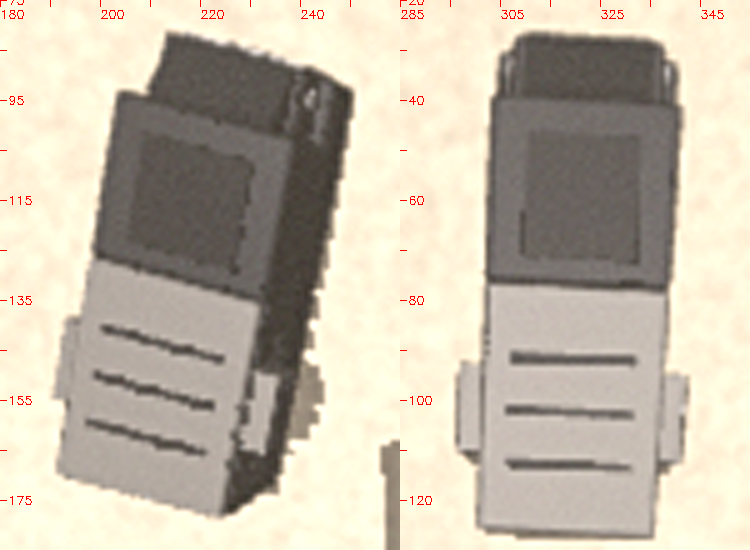

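View pics/wc2.png

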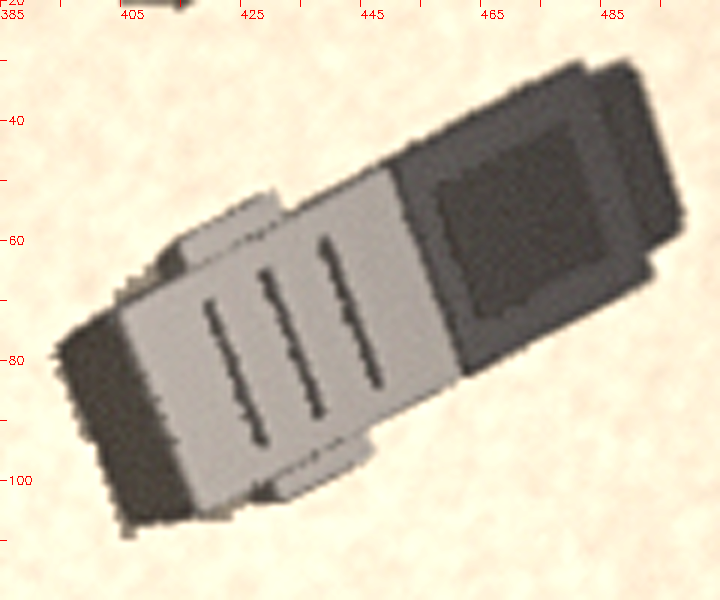

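```bash
python3 - <<'E'
from h import *
import pickle
from scipy.optimize import least_squares
st,c=pickle.load(open("w1.pkl","rb"))
d=pickle.load(open("cams0.pkl","rb"))
px=lambda a,s,o:(np.array(a)+.5)/s-.5+np.array(o)
W=[px([(97,257),(262,302),(57,470),(220,516)],5,(180,75)),px([(90,283),(269,290),(77,528),(253,538)],5,(285,20)),px([(390,167),(462,375),(122,310),(200,515)],6,(385,20))]
T=[px(a,4.7,(240,170)) for a in ([(107,283),(192,297),(82,378),(160,394)],[(331,178),(411,180),(330,280),(407,282)],[(632,110),(668,172),(551,163),(590,225)])]
L=np.array([[0,21.5],[0,-21.5],[-56,21.5],[-56,-21.5]])/1000
def pts(p):
    ca,sa=np.cos(p[2]),np.sin(p[2]); return np.c_[p[0]+L[:,0]*ca-L[:,1]*sa,p[1]+L[:,0]*sa+L[:,1]*ca,np.full(4,p[3])]
for i in range(3):
    x0=[.55,-.1*i+.03,0,.05]
    fw=lambda p:(proj(c,pts(p),st)-W[i]).ravel()
    ft=lambda p:(proj(d["top"],pts(p))-T[i]).ravel()
    for nm,f in(("w",fw),("wt",lambda p:np.r_[fw(p),ft(p)]),("w z51",lambda p:np.r_[fw(p),(p[3]-.051)*1e5])):
        r=least_squares(f,x0); p=r.x
        print(i+1,nm,p[:2].round(4),"yaw",np.degrees(p[2]).round(2),"z",p[3].round(4),"rms",np.sqrt(np.mean(r.fun**2)).round(2))
E
```

```text
1 w [0.4911 0.0293] yaw -15.7 z 0.0401 rms 0.31
1 wt [0.4913 0.0277] yaw -15.48 z 0.0441 rms 0.68
1 w z51 [0.4922 0.0253] yaw -15.74 z 0.051 rms 0.62
2 w [ 0.5535 -0.1018] yaw -2.77 z 0.0471 rms 0.29
2 wt [ 0.5529 -0.1013] yaw -2.68 z 0.0471 rms 0.83
2 w z51 [ 0.5533 -0.1018] yaw -2.77 z 0.051 rms 0.35
3 w [ 0.5681 -0.2613] yaw -62.41 z 0.0422 rms 0.31
3 wt [ 0.5678 -0.259 ] yaw -61.8 z 0.0474 rms 0.71
3 w z51 [ 0.5668 -0.2581] yaw -62.45 z 0.051 rms 0.58
```

jog_arm(
  commands=[
    [[0.2385, -0.007, -0.232], [0, 0, -0.009], -1],
    [[0.2385, -0.007, -0.232], [0, 0, -0.009], -1],
    [[0.2385, -0.007, -0.232], [0, 0, -0.009], -1],
    [[0.2385, -0.007, -0.232], [0, 0, -0.009], -1],
    [[0.2385, -0.007, -0.232], [0, 0, -0.009], -1],
  ],
  newtons=35,
)

```text
t: 2.88
tool_pos: [0.5711, -0.107, 0.109]
orientation: [3.14, -0.088, -0.003]
force: [-0.8, 0.2, 0.5]
opening: 0.0935
```

```bash
python3 - <<'E'
from plant import robot
from h import *
import pickle
f=[]
for i in range(2):
    st=robot.read_state(); c=robot.read_camera("wrist"); f.append(st["force"])
print(st["t"],st["tool_pos"],st["orientation"],np.array(f).round(2))
pickle.dump((st,c),open("w2.pkl","wb"))
cv2.imwrite("pics/w2.png",c["pixels"][:,:,::-1])
E
```

```text
2.925 [ 0.57177882 -0.10698511  0.11078377] [ 3.13948280e+00 -8.71233733e-02  1.03394998e-03] [[-0.75  0.16  0.53]
 [ 0.1   0.44 -0.19]]
```

View pics/w2.png

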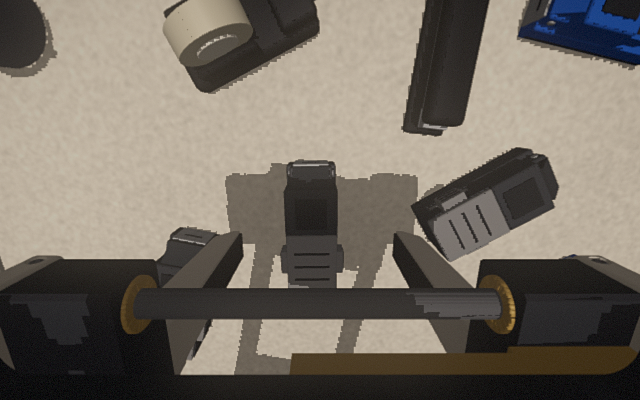

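The wrist view shows cartridge 2 between the fingers at about (311,230), with cartridge 3 clear at the right. Next I descend and grip the housing.

jog_arm(
  commands=[
    [[0.002, 0.006, -0.08], [0, 0, 0.001], -1],
    [[0.002, 0.006, -0.161], [0, 0, 0.001], -1],
    [[0.002, 0.006, -0.161], [0, 0, 0.001], -1],
    [[0.002, 0.006, -0.161], [0, 0, 0.001], 1],
    [[0.002, 0.006, -0.161], [0, 0, 0.001], 1],
    [[0.002, 0.006, -0.161], [0, 0, 0.001], 1],
    [[0.002, 0.006, -0.161], [0, 0, 0.001], 1],
  ],
  newtons=35,
)

```text
t: 3.85
tool_pos: [0.5741, -0.1035, 0.0162]
orientation: [3.139, -0.077, 0.006]
force: [0.1, -0.7, 0.0]
opening: 0.0576
```

jog_arm(
  commands=[
    [[0, 0, 0], [0, 0, 0], 1],
    [[0, 0, 0], [0, 0, 0], 1],
    [[0, 0, 0], [0, 0, 0], 1],
  ],
)

```text
t: 4.22
tool_pos: [0.5742, -0.1033, 0.0163]
orientation: [3.139, -0.077, 0.006]
force: [-1.0, 1.3, 1.8]
opening: 0.0438
```

jog_arm(
  commands=[
    [[0, 0, 0.01], [0, 0, 0], 1],
    [[0, 0, 0.03], [0, 0, 0], 1],
    [[0, 0, 0.03], [0, 0, 0], 1],
    [[0, 0, 0.03], [0, 0, 0], 1],
  ],
)

```text
t: 4.72
tool_pos: [0.5742, -0.1034, 0.0344]
orientation: [3.139, -0.077, 0.007]
force: [0.4, 0.4, -4.7]
opening: 0.0442
```

```bash
python3 - <<'E'
from plant import robot
from h import *
f=[];w=[]
for i in range(4):
    st=robot.read_state(); c=robot.read_camera("wrist"); f.append(st["force"]);w.append(st["wrist_torque"])
print(st["t"],st["tool_pos"],st["orientation"],st["opening"],np.array(f).round(2),np.array(w).round(3))
cv2.imwrite("pics/w3.png",c["pixels"][:,:,::-1])
E
```

```text
4.875 [ 0.57381001 -0.10321304  0.03387086] [ 3.13942135 -0.07687857  0.00516553] 0.04382998877512589 [[ 0.36  0.36 -4.7 ]
 [-0.08  0.27 -5.21]
 [-0.72  0.01 -5.01]
 [-0.06  0.54 -4.92]] [[ 0.012 -0.079  0.055]
 [ 0.059 -0.077 -0.037]
 [-0.053 -0.078 -0.051]
 [-0.003 -0.088 -0.015]]
```

View pics/w3.png

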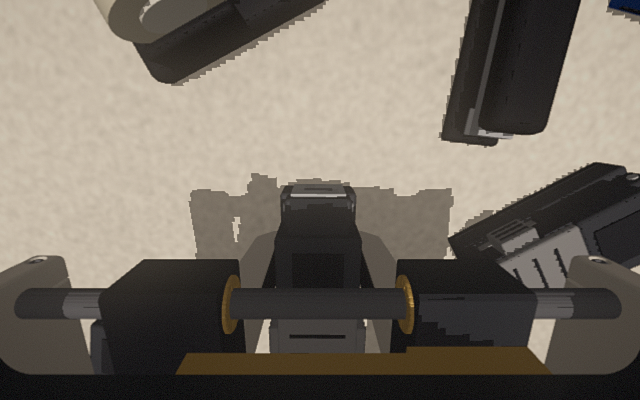

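The cartridge is held level at (318,250), and the wrist feels about -5.0 N (≈0.49 kg), so this one is full. I'll set it down.

jog_arm(
  commands=[
    [[0, 0, -0.015], [0, 0, 0], 1],
    [[0, 0, -0.027], [0, 0, 0], 1],
    [[0, 0, -0.03], [0, 0, 0], 1],
    [[0, 0, -0.03], [0, 0, 0], 1],
    [[0, 0, -0.03], [0, 0, 0], 0.3],
    [[0, 0, -0.03], [0, 0, 0], -0.3],
    [[0, 0, -0.03], [0, 0, 0], -1],
    [[0, 0, -0.03], [0, 0, 0], -1],
    [[0, 0, -0.03], [0, 0, 0], -1],
  ],
)

```text
t: 6.05
tool_pos: [0.5739, -0.1033, 0.0159]
orientation: [3.139, -0.077, 0.005]
force: [-0.1, -0.2, 0.5]
opening: 0.079
```

jog_arm(
  commands=[
    [[0, 0, 0.08], [0, 0, 0], -1],
    [[0, 0, 0.15], [0, 0, 0], -1],
    [[-0.05, 0.1, 0.158], [0, 0, -0.018], -1],
    [[-0.105, 0.207, 0.158], [0, 0, -0.036], -1],
    [[-0.105, 0.207, 0.158], [0, 0, -0.036], -1],
    [[-0.105, 0.207, 0.158], [0, 0, -0.036], -1],
  ],
)

```text
t: 6.8
tool_pos: [0.511, 0.0214, 0.1109]
orientation: [3.111, -0.426, 0.006]
force: [0.2, -0.9, 0.1]
opening: 0.0927
```

```bash
cat > snap.py <<'E'
import sys,pickle
from plant import robot
from h import *
n=sys.argv[1]
st=robot.read_state(); c=robot.read_camera("wrist")
st2=robot.read_state()
hd=lambda s:np.degrees(np.arctan2(*R.from_rotvec(s["orientation"]).as_matrix()[[1,0],0]))
print(st["t"],st["tool_pos"].round(4),"heading",hd(st).round(2),"z-axis",R.from_rotvec(st["orientation"]).as_matrix()[:,2].round(4),"f",st["force"].round(2),st2["force"].round(2),"open",st["opening"].round(4),"q",st["q"].round(2))
pickle.dump((st,c),open(n+".pkl","wb"))
cv2.imwrite(f"pics/{n}.png",c["pixels"][:,:,::-1])
E
python3 snap.py w4
```

```text
Traceback (most recent call last):
  File "snap.py", line 8, in <module>
    print(st["t"],st["tool_pos"].round(4),"heading",hd(st).round(2),"z-axis",R.from_rotvec(st["orientation"]).as_matrix()[:,2].round(4),"f",st["force"].round(2),st2["force"].round(2),"open",st["opening"].round(4),"q",st["q"].round(2))
                                                                                                                                                                                              ^^^^^^^^^^^^^^^^^^^
AttributeError: 'float' object has no attribute 'round'
```

```bash
sed -i 's/st\["opening"\].round(4)/round(st["opening"],4)/' snap.py; python3 snap.py w4
```

```text
6.85 [0.5115 0.0206 0.1109] heading -15.67 z-axis [ 0.004  -0.0027 -1.    ] f [ 0.16  0.77 -0.86] [-0.63  0.07  0.55] open 0.0929 q [-0.06 -0.03  1.86 -0.    1.31  1.79]
```

View pics/w4.png

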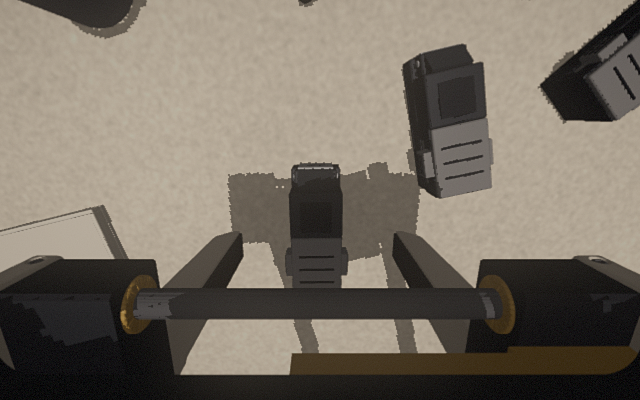

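Cartridge 1 is centred between the fingers at (317,230). I'll descend, grip and lift it.

jog_arm(
  commands=[
    [[0, 0, -0.08], [0, 0, 0], -0.6],
    [[0, 0, -0.158], [0, 0, 0], -0.4],
    [[0, 0, -0.158], [0, 0, 0], 1],
    [[0, 0, -0.158], [0, 0, 0], 1],
    [[0, 0, -0.158], [0, 0, 0], 1],
    [[0, 0, -0.158], [0, 0, 0], 1],
    [[0, 0, -0.158], [0, 0, 0], 1],
    [[0, 0, -0.158], [0, 0, 0], 1],
  ],
  newtons=35,
)

```text
t: 7.9
tool_pos: [0.514, 0.0198, 0.0186]
orientation: [3.11, -0.43, 0.014]
force: [1.6, -0.8, 7.2]
opening: 0.0437
```

jog_arm(
  commands=[
    [[0, 0, 0.01], [0, 0, 0], 1],
    [[0, 0, 0.03], [0, 0, 0], 1],
    [[0, 0, 0.03], [0, 0, 0], 1],
    [[0, 0, 0.03], [0, 0, 0], 1],
  ],
)

```text
t: 8.4
tool_pos: [0.5138, 0.0199, 0.0365]
orientation: [3.11, -0.43, 0.014]
force: [-0.4, 0.1, -5.3]
opening: 0.0435
```

```bash
python3 - <<'E'
from plant import robot
from h import *
f=[];w=[]
for i in range(4):
    st=robot.read_state(); c=robot.read_camera("wrist"); f.append(st["force"]);w.append(st["wrist_torque"])
print(st["t"],st["tool_pos"],st["orientation"],st["opening"],np.array(f).round(2),np.array(w).round(3))
cv2.imwrite("pics/w5.png",c["pixels"][:,:,::-1])
E
```

```text
8.55 [0.51350025 0.01989423 0.03606141] [ 3.1100776  -0.42964791  0.01245853] 0.044045973467893934 [[-0.42  0.08 -5.26]
 [-0.49  0.57 -4.74]
 [-0.52 -0.34 -5.51]
 [ 0.44  0.09 -3.92]] [[-0.013 -0.038  0.017]
 [ 0.021 -0.047 -0.017]
 [ 0.037 -0.087 -0.003]
 [ 0.055  0.004  0.007]]
```

View pics/w5.png

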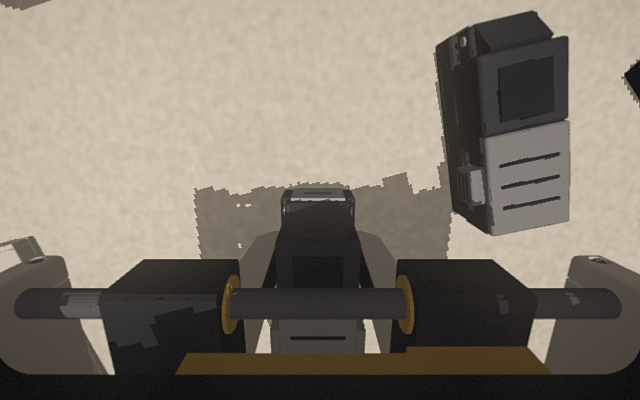

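That reads about -4.9 N, so this one is full as well. I'll set it down and go to the third.

jog_arm(
  commands=[
    [[0, 0, -0.015], [0, 0, 0], 1],
    [[0, 0, -0.027], [0, 0, 0], 1],
    [[0, 0, -0.03], [0, 0, 0], 1],
    [[0, 0, -0.03], [0, 0, 0], 1],
    [[0, 0, -0.03], [0, 0, 0], 0.3],
    [[0, 0, -0.03], [0, 0, 0], -0.3],
    [[0, 0, -0.03], [0, 0, 0], -1],
    [[0, 0, -0.03], [0, 0, 0], -1],
    [[0, 0, -0.03], [0, 0, 0], -1],
  ],
)

```text
t: 9.72
tool_pos: [0.5136, 0.0199, 0.0181]
orientation: [3.11, -0.43, 0.013]
force: [0.5, -1.1, 0.3]
opening: 0.0793
```

```bash
python3 - <<'E'
from h import *
import pickle
d=pickle.load(open("cams0.pkl","rb"))
tr=pickle.load(open("tr0.pkl","rb"))
m=[x for x in tr["top","stapler"]][0]["pixels"]
ys,xs=np.nonzero(m); q=cv2.boxPoints(cv2.minAreaRect(np.c_[xs,ys].astype(np.float32)))
for z in(0,.05): print(z,onz(d["top"],q,z).round(3).tolist())
st,c=pickle.load(open("w2.pkl","rb"))
def crop(im,u,v,w,h,s):
    o=cv2.resize(im[v:v+h,u:u+w,::-1],None,fx=s,fy=s,interpolation=cv2.INTER_CUBIC)
    o=np.clip(o.astype(float)*1.6,0,255).astype(np.uint8)
    for k in range(0,w,10):
        cv2.line(o,(k*s,0),(k*s,6),(0,0,255),1)
        if k%20==0: cv2.putText(o,str(u+k),(k*s,18),0,.4,(0,0,255))
    for k in range(0,h,10):
        cv2.line(o,(0,k*s),(6,k*s),(0,0,255),1)
        if k%20==0: cv2.putText(o,str(v+k),(8,k*s+4),0,.4,(0,0,255))
    return o
cv2.imwrite("pics/w2c.png",crop(c["pixels"],395,100,170,170,4))
E
```

```text
0 [[0.633, -0.188, 0.0], [0.769, -0.21, 0.0], [0.763, -0.245, 0.0], [0.628, -0.223, 0.0]]
0.05 [[0.625, -0.184, 0.05], [0.756, -0.206, 0.05], [0.751, -0.24, 0.05], [0.62, -0.218, 0.05]]
```

View pics/w2c.png

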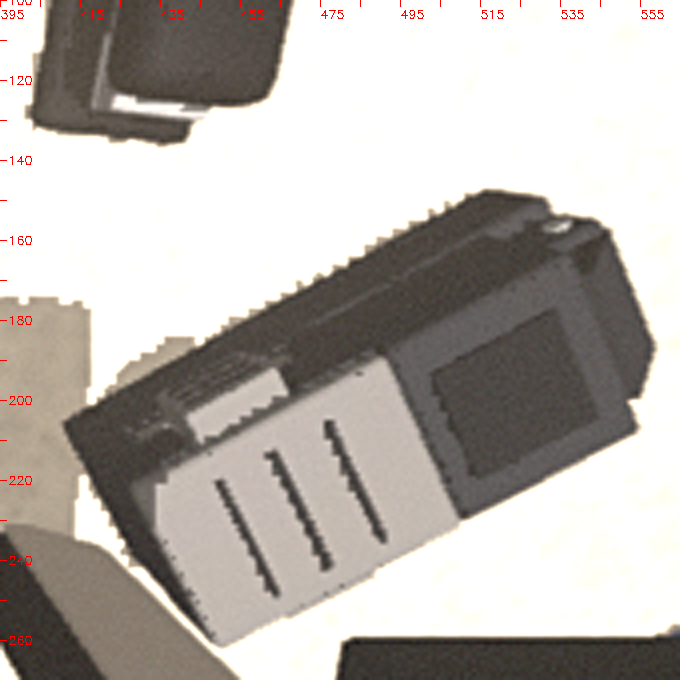

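```bash
python3 - <<'E'
from h import *
import pickle
from scipy.optimize import least_squares
s1,c1=pickle.load(open("w1.pkl","rb")); s2,c2=pickle.load(open("w2.pkl","rb"))
px=lambda a,s,o:(np.array(a)+.5)/s-.5+np.array(o)
A=px([(390,167),(462,375),(122,310),(200,515)],6,(385,20)); B=px([(386,358),(458,520),(158,478),(220,645)],4,(395,100))
L=np.array([[0,21.5],[0,-21.5],[-56,21.5],[-56,-21.5]])/1000
def pts(p):
    ca,sa=np.cos(p[2]),np.sin(p[2]); return np.c_[p[0]+L[:,0]*ca-L[:,1]*sa,p[1]+L[:,0]*sa+L[:,1]*ca,np.full(4,p[3])]
f1=lambda p:(proj(c1,pts(p),s1)-A).ravel(); f2=lambda p:(proj(c2,pts(p),s2)-B).ravel()
for nm,f in(("w2",f2),("both",lambda p:np.r_[f1(p),f2(p)])):
    r=least_squares(f,[.567,-.258,-1.08,.05]);p=r.x
    print(nm,p[:2].round(4),np.degrees(p[2]).round(2),"z",p[3].round(4),np.abs(r.fun).round(1).max())
    h=np.array([np.cos(p[2]),np.sin(p[2])]); print("grip",p[:2]+.02*h,"cover",p[:2]-.028*h)
for a,b in zip(A,B):
    o,dd=ray(c1,[a],s1);o2,d2=ray(c2,[b],s2); q,e=tri([(o,dd[0]),(o2,d2[0])]); print(q.round(4),np.round(e,4))
E
```

```text
w2 [ 0.5616 -0.2675] -63.61 z 0.035 2.2
grip [ 0.57044749 -0.28540349] cover [ 0.54911379 -0.24240497]
both [ 0.5665 -0.2609] -63.17 z 0.046 4.7
grip [ 0.57557055 -0.27879195] cover [ 0.553906   -0.23595917]
[ 0.5853 -0.2484  0.0498] [0.0002 0.0002]
[ 0.5488 -0.2679  0.0484] [0.0001 0.0001]
[ 0.561  -0.2027  0.0469] [0.002 0.002]
[ 0.5225 -0.2195  0.0483] [0.0002 0.0002]
```

jog_arm(
  commands=[
    [[0, 0, 0.08], [0, 0, 0], -1],
    [[0, 0, 0.15], [0, 0, 0], -1],
    [[0.02, -0.09, 0.158], [0, 0, -0.028], -1],
    [[0.04, -0.19, 0.158], [0, 0, -0.056], -1],
    [[0.06, -0.29, 0.158], [0, 0, -0.084], -1],
    [[0.08, -0.39, 0.158], [0, 0, -0.112], -1],
    [[0.104, -0.495, 0.158], [0, 0, -0.13], -0.5],
    [[0.104, -0.495, 0.158], [0, 0, -0.13], -0.5],
    [[0.104, -0.495, 0.158], [0, 0, -0.13], -0.5],
  ],
)

```text
t: 10.85
tool_pos: [0.5757, -0.2771, 0.1123]
orientation: [2.681, -1.628, 0.009]
force: [-0.8, 0.8, -1.3]
opening: 0.0707
```

```bash
python3 snap.py w6
```

```text
10.85 [ 0.5757 -0.2771  0.1123] heading -62.55 z-axis [ 0.0024 -0.0069 -1.    ] f [-0.81  0.78 -1.33] [ 0.23  0.72 -0.26] open 0.0707 q [-0.53  0.3   1.49 -0.    1.34  2.14]
```

View pics/w6.png

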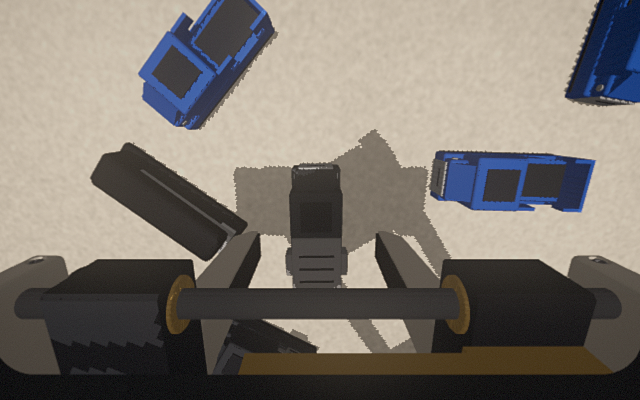

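It's aligned: cartridge 3 is at (317,230) and the stapler is clear of the left finger. I'll descend, grip and lift.

jog_arm(
  commands=[
    [[0, 0, -0.08], [0, 0, 0], -0.5],
    [[0, 0, -0.16], [0, 0, 0], -0.5],
    [[0, 0, -0.16], [0, 0, 0], -0.5],
    [[0, 0, -0.16], [0, 0, 0], 1],
    [[0, 0, -0.16], [0, 0, 0], 1],
    [[0, 0, -0.16], [0, 0, 0], 1],
    [[0, 0, -0.16], [0, 0, 0], 1],
    [[0, 0, -0.16], [0, 0, 0], 1],
  ],
  newtons=30,
)

```text
t: 11.9
tool_pos: [0.5772, -0.277, 0.0188]
orientation: [2.682, -1.627, 0.014]
force: [-0.3, 1.8, 7.7]
opening: 0.0437
```

jog_arm(
  commands=[
    [[0, 0, 0.01], [0, 0, 0], 1],
    [[0, 0, 0.03], [0, 0, 0], 1],
    [[0, 0, 0.03], [0, 0, 0], 1],
    [[0, 0, 0.03], [0, 0, 0], 1],
  ],
)

```text
t: 12.4
tool_pos: [0.5772, -0.277, 0.0369]
orientation: [2.682, -1.627, 0.014]
force: [-0.6, -0.3, -1.1]
opening: 0.0433
```

```bash
python3 - <<'E'
from plant import robot
from h import *
f=[];w=[]
for i in range(4):
    st=robot.read_state(); c=robot.read_camera("wrist"); f.append(st["force"]);w.append(st["wrist_torque"])
print(st["t"],st["tool_pos"],st["orientation"],st["opening"],np.array(f).round(2),np.array(w).round(3))
cv2.imwrite("pics/w7.png",c["pixels"][:,:,::-1])
E
```

```text
12.55 [ 0.57676833 -0.27677558  0.03620894] [ 2.6821742  -1.62709176  0.01255554] 0.043806141360217134 [[-0.62 -0.32 -1.11]
 [-0.25  0.22 -0.56]
 [ 0.14  0.21 -1.5 ]
 [ 0.92  0.29 -1.43]] [[ 0.131 -0.035 -0.011]
 [ 0.058 -0.015  0.042]
 [ 0.05  -0.051 -0.048]
 [ 0.058 -0.074 -0.004]]
```

View pics/w7.png

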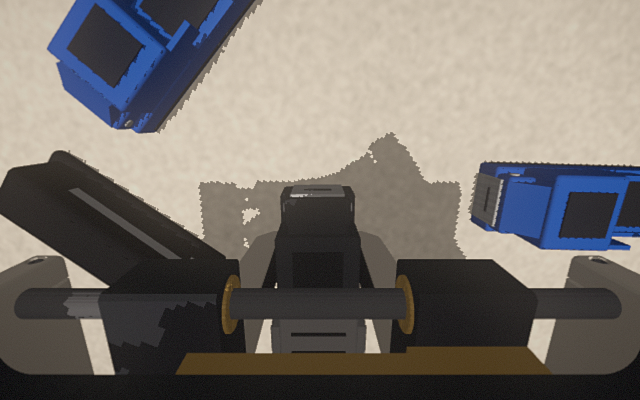

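It reads about -1.2 N (≈0.12–0.13 kg), so cartridge 3 is the spent one. I'll set it down, then back off upward and shift to the cover.

jog_arm(
  commands=[
    [[0, 0, -0.015], [0, 0, 0], 1],
    [[0, 0, -0.026], [0, 0, 0], 1],
    [[0, 0, -0.03], [0, 0, 0], 1],
    [[0, 0, -0.03], [0, 0, 0], 1],
    [[0, 0, -0.03], [0, 0, 0], 0.3],
    [[0, 0, -0.03], [0, 0, 0], -0.3],
    [[0, 0, -0.03], [0, 0, 0], -0.5],
    [[0, 0, -0.03], [0, 0, 0], -0.5],
    [[0, 0, -0.03], [0, 0, 0], -0.5],
  ],
)

```text
t: 13.72
tool_pos: [0.5768, -0.2768, 0.0181]
orientation: [2.682, -1.627, 0.012]
force: [-0.4, -0.3, 0.5]
opening: 0.0695
```

```bash
python3 - <<'E'
from plant import robot
from h import *
import pickle
st=robot.read_state();print(st["t"],st["tool_pos"],st["opening"])
Rm=R.from_rotvec(st["orientation"]).as_matrix();print(np.degrees(np.arctan2(Rm[1,0],Rm[0,0])),Rm[:,2])
d=pickle.load(open("cams0.pkl","rb"))
def crop(im,u,v,w,h,s):
    o=cv2.resize(im[v:v+h,u:u+w,::-1],None,fx=s,fy=s,interpolation=cv2.INTER_CUBIC)
    o=np.clip(o.astype(float)*1.3,0,255).astype(np.uint8)
    for k in range(0,w,10):
        cv2.line(o,(k*s,0),(k*s,6),(0,0,255),1)
        if k%20==0: cv2.putText(o,str(u+k),(k*s,18),0,.4,(0,0,255))
    for k in range(0,h,10):
        cv2.line(o,(0,k*s),(6,k*s),(0,0,255),1)
        if k%20==0: cv2.putText(o,str(v+k),(8,k*s+4),0,.4,(0,0,255))
    return o
cv2.imwrite("pics/trayt.png",crop(d["top"]["pixels"],140,195,70,90,6))
cv2.imwrite("pics/trays.png",crop(d["side"]["pixels"],230,310,140,90,5))
E
```

```text
13.725 [ 0.57675769 -0.27677833  0.01808356] 0.06949933032448599
-62.482849633761894 [ 0.00445298 -0.00792158 -0.99995871]
```

View pics/trayt.png

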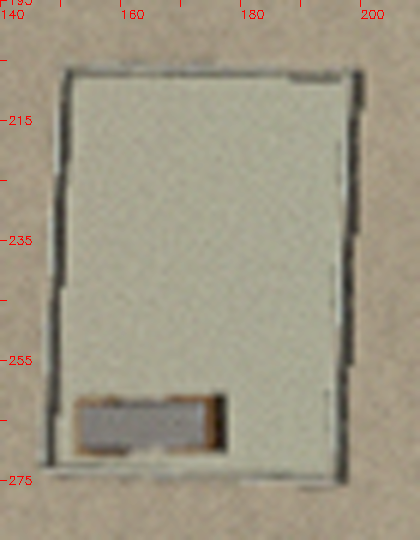

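View pics/trays.png

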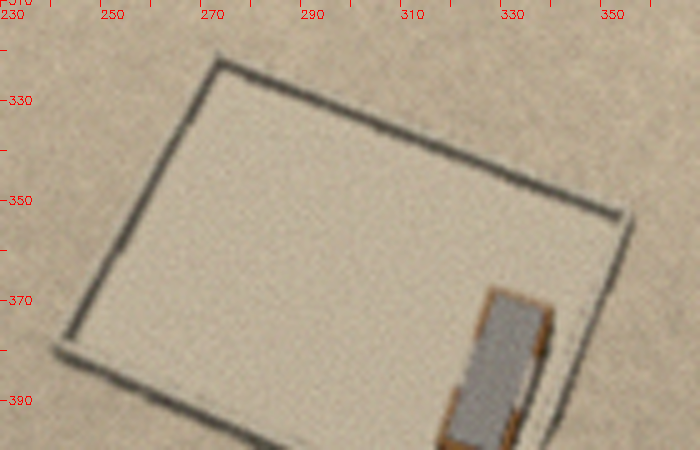

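jog_arm(
  commands=[
    [[0, 0, 0.06], [0, 0, 0], -0.5],
    [[0, 0, 0.112], [0, 0, 0], -0.5],
    [[-0.02, 0.035, 0.112], [0, 0, 0], -0.5],
    [[-0.037, 0.071, 0.112], [0, 0, 0], -0.5],
    [[-0.037, 0.071, 0.112], [0, 0, 0], -0.5],
    [[-0.037, 0.071, 0.112], [0, 0, 0], -0.5],
  ],
)

```text
t: 14.48
tool_pos: [0.5549, -0.2347, 0.0855]
orientation: [2.682, -1.627, 0.013]
force: [1.1, -0.3, -0.5]
opening: 0.07
```

```bash
python3 snap.py w8; python3 - <<'E'
from h import *
import pickle
st,c=pickle.load(open("w8.pkl","rb"))
im=c["pixels"].copy()
Rm=R.from_rotvec(st["orientation"]).as_matrix()
h=np.radians(-62.48);hh=np.array([np.cos(h),np.sin(h)]);n=np.array([-hh[1],hh[0]])
cc=np.array([0.57676,-0.27678])-.02*hh
P=[np.r_[cc+x*hh+y*n,z] for x,y,z in [(0,.0215,.051),(0,-.0215,.051),(-.056,-.0215,.051),(-.056,.0215,.051),(-.0175,.0275,.036),(-.0175,-.0275,.036),(.04,.022,.05),(.04,-.022,.05)]]
for u in proj(c,P,st): cv2.circle(im,(int(round(u[0])),int(round(u[1]))),2,(255,0,0),-1)
cv2.imwrite("pics/w8o.png",cv2.resize(im[130:330,200:440,::-1],None,fx=3.3,fy=3,interpolation=cv2.INTER_CUBIC))
d=pickle.load(open("cams0.pkl","rb"))
q=(np.array([(65,68),(360,70),(46,470),(344,485)])+.5)/6-.5+[140,195]
w=onz(d["top"],q,.016);print(w.round(4),w.mean(0))
print([np.linalg.norm(w[a]-w[b]).round(4) for a,b in((0,1),(2,3),(0,2),(1,3))])
s=(np.array([(218,60),(633,215),(53,350)])+.5)/5-.5+[230,310]
print(onz(d["side"],s,.016).round(4))
for a,b in((1,0),(3,2) if 0 else (0,1)): pass
# triangulate matching corners: top img order: (far,+y),(far,-y),(near,+y),(near,-y); side: 
E
```

```text
14.475 [ 0.5549 -0.2347  0.0855] heading -62.48 z-axis [ 0.0049 -0.0084 -1.    ] f [ 1.09 -0.34 -0.54] [-0.22  0.13  0.32] open 0.07 q [-0.48  0.23  1.63 -0.01  1.28  2.18]
[[0.564  0.365  0.016 ]
 [0.5613 0.2258 0.016 ]
 [0.3801 0.3711 0.016 ]
 [0.3738 0.2318 0.016 ]] [0.46979746 0.29840933 0.016     ]
[np.float64(0.1392), np.float64(0.1394), np.float64(0.1839), np.float64(0.1877)]
[[0.5598 0.2335 0.016 ]
 [0.3743 0.2376 0.016 ]
 [0.5661 0.3697 0.016 ]]
```

View pics/w8o.png

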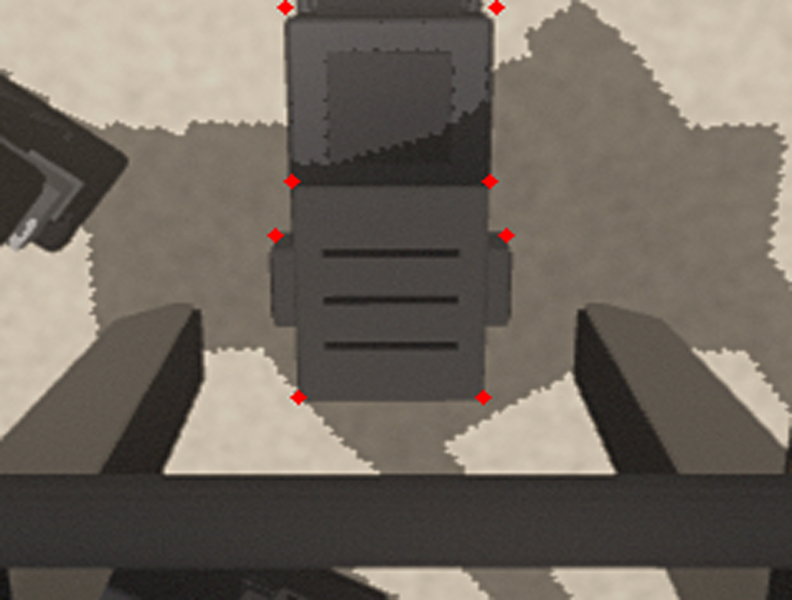

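The overlay matches within about 1 mm: tabs at crop px (283,280) and (498,280), centred between the fingers. I'll descend to the tabs with the fingers still open.

jog_arm(
  commands=[
    [[-0.001, 0.0015, -0.05], [0, 0, 0], -0.5],
    [[-0.001, 0.0015, -0.085], [0, 0, 0], -0.5],
    [[-0.001, 0.0015, -0.094], [0, 0, 0], -0.5],
    [[-0.001, 0.0015, -0.094], [0, 0, 0], -0.5],
  ],
  newtons=20,
)

```text
t: 15.02
tool_pos: [0.5542, -0.234, 0.0287]
orientation: [2.682, -1.627, 0.012]
force: [0.3, -0.9, -0.1]
opening: 0.0697
```

jog_arm(
  commands=[
    [[0, 0, 0], [0, 0, 0], 1],
    [[0, 0, 0], [0, 0, 0], 1],
    [[0, 0, 0], [0, 0, 0], 1],
    [[0, 0, 0], [0, 0, 0], 1],
    [[0, 0, 0], [0, 0, 0], 1],
  ],
  newtons=20,
)

```text
t: 15.65
tool_pos: [0.5549, -0.2345, 0.0298]
orientation: [2.682, -1.628, 0.015]
force: [-0.4, 0.5, 6.2]
opening: 0.0444
```

```bash
python3 snap.py w9
```

```text
15.65 [ 0.5549 -0.2345  0.0298] heading -62.51 z-axis [ 0.0057 -0.0089 -0.9999] f [-0.37  0.51  6.16] [-0.08  0.66  5.56] open 0.0444 q [-0.48  0.29  1.66 -0.01  1.18  2.18]
```

View pics/w9.png

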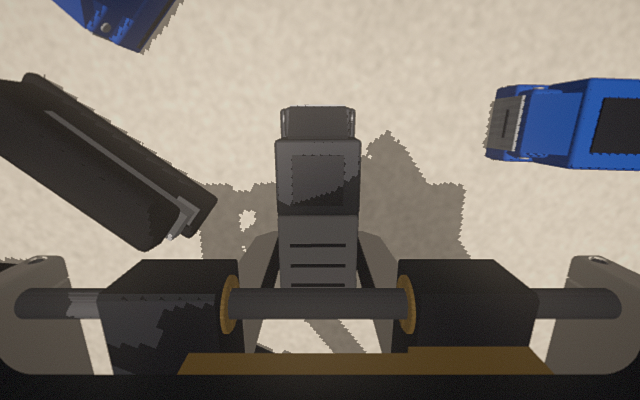

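The tabs are pinched (opening 44.4 mm), and the cover is centred at (318,250). I'll lift slowly and check.

jog_arm(
  commands=[
    [[0, 0, 0.006], [0, 0, 0], 1],
    [[0, 0, 0.012], [0, 0, 0], 1],
    [[0, 0, 0.018], [0, 0, 0], 1],
    [[0, 0, 0.018], [0, 0, 0], 1],
  ],
)

```text
t: 16.2
tool_pos: [0.5551, -0.2345, 0.0409]
orientation: [2.682, -1.628, 0.016]
force: [0.2, -0.1, -0.5]
opening: 0.0444
```

```bash
python3 snap.py w10; python3 - <<'E'
from plant import robot
import cv2
c=robot.read_camera("side"); cv2.imwrite("pics/s10.png",cv2.resize(c["pixels"][130:230,290:400,::-1],None,fx=5,fy=5,interpolation=cv2.INTER_CUBIC))
print(robot.read_state()["force"])
E
```

```text
16.2 [ 0.5551 -0.2345  0.0409] heading -62.51 z-axis [ 0.0061 -0.0091 -0.9999] f [ 0.15 -0.09 -0.55] [-0.12  0.03 -0.46] open 0.0444 q [-0.48  0.28  1.66 -0.01  1.2   2.18]
[ 0.18927067  0.33645515 -0.77207192]
```

View pics/w10.png

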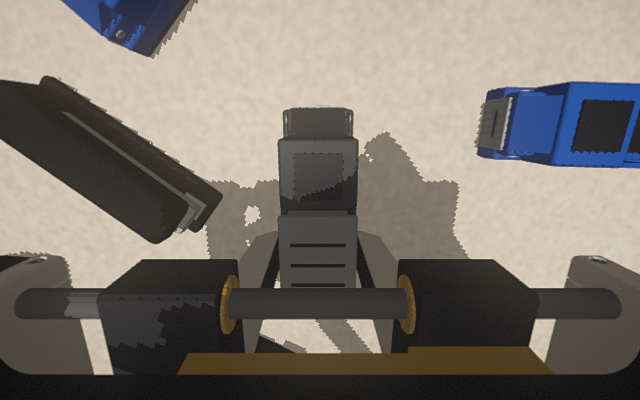

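View pics/s10.png

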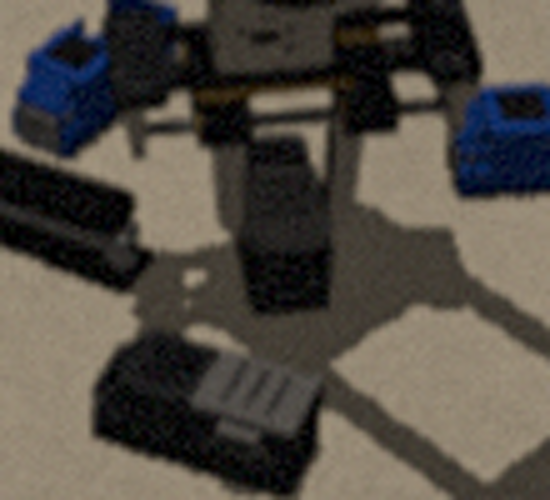

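The cover is separating: a dark gap shows at (318,212), the cartridge stayed on the desk, and the load is only about 0.5 N. I'll continue lifting.

jog_arm(
  commands=[
    [[0, 0, 0.015], [0, 0, 0], 1],
    [[0, 0, 0.03], [0, 0, 0], 1],
    [[0, 0, 0.05], [0, 0, 0], 1],
    [[0, 0, 0.08], [0, 0, 0], 1],
    [[0, 0, 0.12], [0, 0, 0], 1],
    [[0, 0, 0.15], [0, 0, 0], 1],
    [[0, 0, 0.15], [0, 0, 0], 1],
  ],
)

```text
t: 17.18
tool_pos: [0.5562, -0.2352, 0.1332]
orientation: [2.682, -1.628, 0.021]
force: [0.4, -0.4, -0.9]
opening: 0.0445
```

```bash
python3 snap.py w11; python3 - <<'E'
from plant import robot
import cv2
c=robot.read_camera("side"); cv2.imwrite("pics/s11.png",cv2.resize(c["pixels"][100:230,290:400,::-1],None,fx=4.5,fy=4.5,interpolation=cv2.INTER_CUBIC))
E
```

```text
17.175 [ 0.5562 -0.2352  0.1332] heading -62.51 z-axis [ 0.0094 -0.0108 -0.9999] f [ 0.36 -0.43 -0.9 ] [ 0.04 -0.39 -0.64] open 0.0445 q [-0.48  0.18  1.59 -0.01  1.36  2.18]
```

View pics/w11.png

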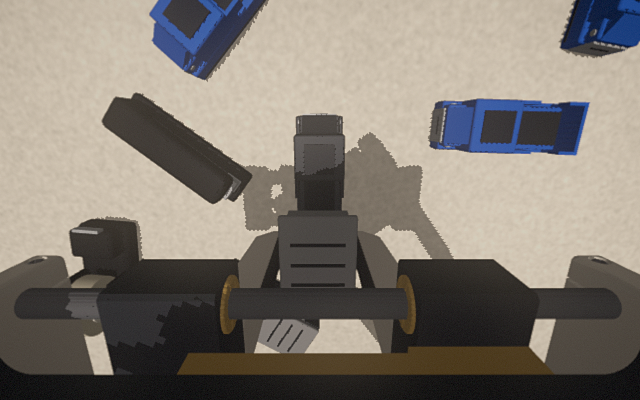

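View pics/s11.png

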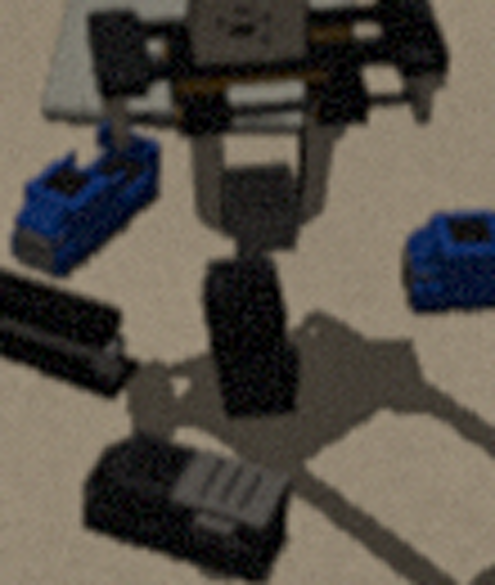

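The cover is in the gripper, clear and level, and the open cartridge is standing. Next I work out the transfer.

```bash
cat > go.py <<'E'
import sys
from plant import robot
from h import *
x,y,z,h=map(float,sys.argv[1:5]); st=robot.read_state()
Rc=R.from_rotvec(st["orientation"]); a=np.radians(h)
Rt=R.from_matrix(np.array([[np.cos(a),np.sin(a),0],[np.sin(a),-np.cos(a),0],[0,0,-1]]))
print("shift",((np.array([x,y,z])-st["tool_pos"])/.6).round(4),"turn",((Rt*Rc.inv()).as_rotvec()/2/np.pi).round(4))
E
python3 go.py 0.492 0.300 0.12 -2
```

```text
shift [-0.1045  0.8906 -0.0171] turn [0.0008 0.0015 0.1681]
```

jog_arm(
  commands=[
    [[-0.005, 0.04, 0], [0, 0, 0.01], 1],
    [[-0.013, 0.11, 0], [0, 0, 0.026], 1],
    [[-0.022, 0.19, 0], [0, 0, 0.042], 1],
    [[-0.032, 0.275, 0], [0, 0, 0.06], 1],
    [[-0.042, 0.36, 0], [0, 0, 0.078], 1],
    [[-0.052, 0.445, 0], [0.001, 0.001, 0.096], 1],
    [[-0.062, 0.53, 0], [0.001, 0.001, 0.114], 1],
    [[-0.072, 0.615, 0], [0.001, 0.001, 0.132], 1],
    [[-0.082, 0.69, 0], [0.001, 0.001, 0.15], 1],
    [[-0.09, 0.76, 0], [0.001, 0.0015, 0.16], 1],
  ],
)

```text
t: 18.52
tool_pos: [0.4986, 0.2238, 0.1291]
orientation: [-3.139, 0.125, 0.004]
force: [0.4, 0.1, -0.3]
opening: 0.0446
```

```bash
python3 go.py 0.492 0.300 0.12 -2
```

```text
shift [-0.011   0.1269 -0.0152] turn [-0.0001 -0.0004  0.0071]
```

jog_arm(
  commands=[
    [[-0.006, 0.07, -0.007], [0, 0, 0.004], 1],
    [[-0.011, 0.115, -0.015], [0, 0, 0.007], 1],
    [[-0.011, 0.127, -0.015], [0, 0, 0.007], 1],
    [[-0.011, 0.127, -0.015], [0, 0, 0.007], 1],
    [[-0.011, 0.127, -0.015], [0, 0, 0.007], 1],
  ],
)

```text
t: 19.15
tool_pos: [0.492, 0.2992, 0.1201]
orientation: [-3.141, 0.057, 0.004]
force: [-0.2, -0.0, 0.2]
opening: 0.0445
```

```bash
python3 snap.py w12
```

```text
19.15 [0.492  0.2992 0.1201] heading -2.08 z-axis [-2.6e-03  1.0e-04 -1.0e+00] f [-0.18 -0.04  0.18] [ 0.62  0.36 -0.43] open 0.0445 q [0.46 0.13 1.67 0.   1.34 2.06]
```

View pics/w12.png

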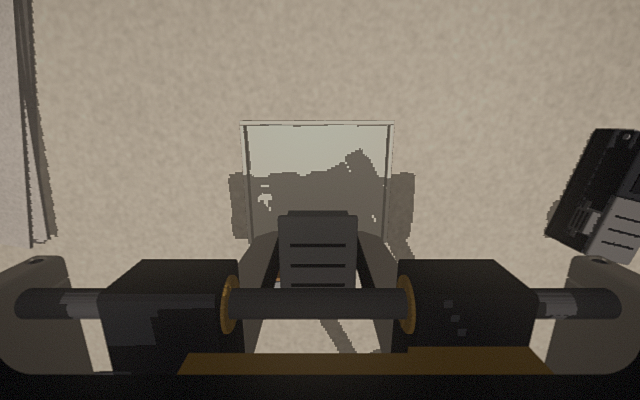

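```bash
python3 - <<'E'
from h import *
import pickle
st,c=pickle.load(open("w12.pkl","rb")); d=pickle.load(open("cams0.pkl","rb"))
u=[(240.5,121),(394.5,121)]
w=onz(c,u,.016,st);print(w.round(4),np.linalg.norm(w[0]-w[1]),w.mean(0))
q=(np.array([(65,68),(360,70)])+.5)/6-.5+[140,195]
for a,b in zip(u,q):
    o,e=ray(c,[a],st);o2,e2=ray(d["top"],[b]);p,r=tri([(o,e[0]),(o2,e2[0])]);print(p.round(4),np.round(r,4))
E
```

```text
[[0.5682 0.3647 0.016 ]
 [0.563  0.2268 0.016 ]] 0.13792585301594082 [0.56555553 0.29573748 0.016     ]
[ 0.567   0.3704 -0.0021] [0.0016 0.0016]
[0.5623 0.2263 0.0135] [0.0007 0.0007]
```

jog_arm(
  commands=[
    [[0, 0, -0.06], [0, 0, 0], 1],
    [[0, 0, -0.12], [0, 0, 0], 1],
    [[0, 0, -0.155], [0, 0, 0], 1],
    [[0, 0, -0.168], [0, 0, 0], 1],
    [[0, 0, -0.172], [0, 0, 0], 1],
    [[0, 0, -0.172], [0, 0, 0], 1],
  ],
)

```text
t: 19.95
tool_pos: [0.493, 0.2993, 0.0181]
orientation: [-3.14, 0.058, 0.002]
force: [-0.3, 0.3, -0.0]
opening: 0.0447
```

```bash
python3 snap.py w13
```

```text
19.95 [0.493  0.2993 0.0181] heading -2.12 z-axis [-0.001  0.001 -1.   ] f [-0.28  0.26 -0.05] [ 0.5  -0.57  0.42] open 0.0447 q [0.46 0.26 1.73 0.   1.16 2.06]
```

View pics/w13.png

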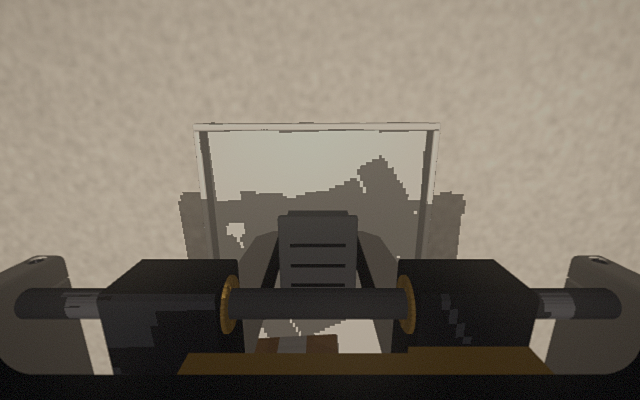

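The cover is inside the tray, clear of the walls and the refill, and not yet touching. I'll lower gently.

jog_arm(
  commands=[
    [[0, 0, -0.005], [0, 0, 0], 1],
    [[0, 0, -0.009], [0, 0, 0], 1],
    [[0, 0, -0.012], [0, 0, 0], 1],
    [[0, 0, -0.014], [0, 0, 0], 1],
    [[0, 0, -0.014], [0, 0, 0], 1],
  ],
)

```text
t: 20.62
tool_pos: [0.4929, 0.2994, 0.0096]
orientation: [-3.14, 0.058, 0.002]
force: [-0.7, 0.8, -0.2]
opening: 0.0448
```

jog_arm(
  commands=[
    [[0, 0, -0.0015], [0, 0, 0], 1],
    [[0, 0, -0.003], [0, 0, 0], 1],
    [[0, 0, -0.003], [0, 0, 0], 1],
  ],
)

```text
t: 21.0
tool_pos: [0.493, 0.2994, 0.008]
orientation: [-3.14, 0.058, 0.001]
force: [-0.8, -0.5, 1.4]
opening: 0.0445
```

jog_arm(
  commands=[
    [[0, 0, -0.001], [0, 0, 0], 1],
    [[0, 0, -0.0015], [0, 0, 0], 1],
    [[0, 0, -0.0015], [0, 0, 0], 1],
  ],
)

```text
t: 21.38
tool_pos: [0.4931, 0.2995, 0.0078]
orientation: [-3.14, 0.058, 0.001]
force: [-3.9, -1.4, 6.9]
opening: 0.0446
```

Contact came at z = 7.8 mm, as predicted, with about 7 N. I'll ease off slightly and open slowly.

jog_arm(
  commands=[
    [[0, 0, 0.0006], [0, 0, 0], 0.02],
    [[0, 0, 0.0006], [0, 0, 0], -0.03],
    [[0, 0, 0.0006], [0, 0, 0], -0.08],
    [[0, 0, 0.0006], [0, 0, 0], -0.13],
    [[0, 0, 0.0006], [0, 0, 0], -0.18],
    [[0, 0, 0.0006], [0, 0, 0], -0.25],
    [[0, 0, 0.0006], [0, 0, 0], -0.35],
    [[0, 0, 0.0006], [0, 0, 0], -0.5],
    [[0, 0, 0.0006], [0, 0, 0], -0.5],
  ],
)

```text
t: 22.5
tool_pos: [0.4932, 0.2996, 0.0082]
orientation: [-3.14, 0.058, 0.001]
force: [0.4, -0.1, 1.0]
opening: 0.0701
```

```bash
python3 snap.py w14
```

```text
22.5 [0.4932 0.2996 0.0082] heading -2.11 z-axis [-6.0e-04  1.2e-03 -1.0e+00] f [ 0.38 -0.11  1.01] [ 0.53 -0.06 -0.45] open 0.0701 q [0.46 0.27 1.73 0.   1.14 2.06]
```

View pics/w14.png

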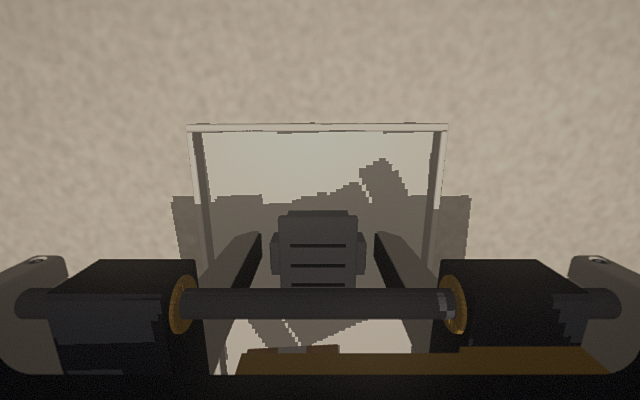

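The cover is free and lying flat, with its tabs sprung out at (275,255) and (362,255). I'll raise straight up and back away.

jog_arm(
  commands=[
    [[0, 0, 0.03], [0, 0, 0], -0.5],
    [[0, 0, 0.1], [0, 0, 0], -0.5],
    [[0, 0, 0.2], [0, 0, 0], -0.5],
    [[-0.08, 0, 0.3], [0, 0, 0], -0.5],
    [[-0.15, -0.05, 0.35], [0, 0, 0], -0.5],
    [[-0.15, -0.05, 0.35], [0, 0, 0], -0.5],
    [[-0.15, -0.05, 0.35], [0, 0, 0], -0.5],
  ],
)

```text
t: 23.42
tool_pos: [0.4036, 0.2698, 0.2194]
orientation: [-3.139, 0.058, -0.003]
force: [0.2, -0.5, -0.1]
opening: 0.0693
```

```bash
python3 snap.py w15; python3 - <<'E'
from plant import robot
import cv2,numpy as np
c=robot.read_camera("side"); cv2.imwrite("pics/s15.png",c["pixels"][:,:,::-1])
t=robot.read_camera("top"); cv2.imwrite("pics/t15.png",cv2.resize(t["pixels"][110:290,140:440,::-1],None,fx=2.6,fy=2.6,interpolation=cv2.INTER_CUBIC))
E
```

```text
23.425 [0.4036 0.2698 0.2194] heading -2.11 z-axis [ 0.0018  0.0024 -1.    ] f [ 0.21 -0.47 -0.05] [ 0.93  0.43 -0.41] open 0.0693 q [ 0.48 -0.19  1.8   0.    1.53  2.09]
```

View pics/w15.png

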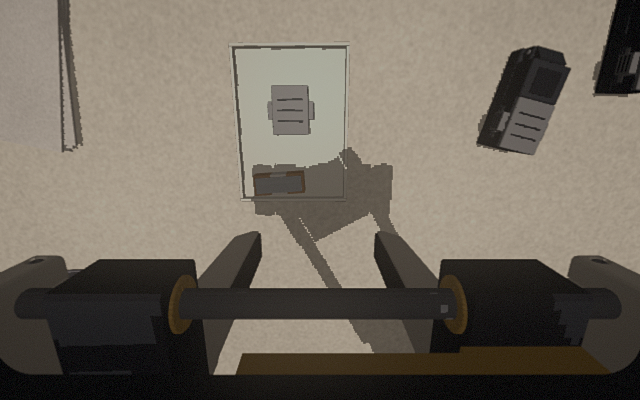

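View pics/s15.png

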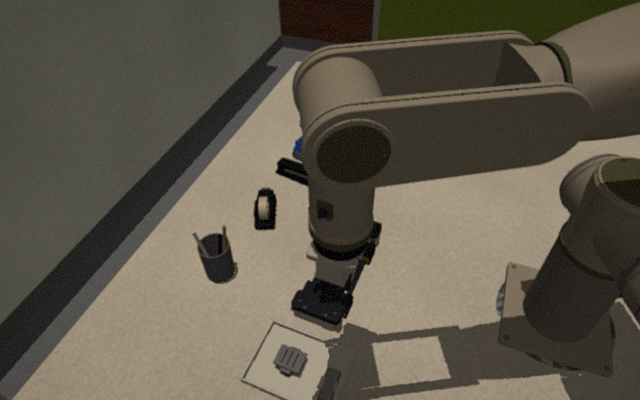

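View pics/t15.png

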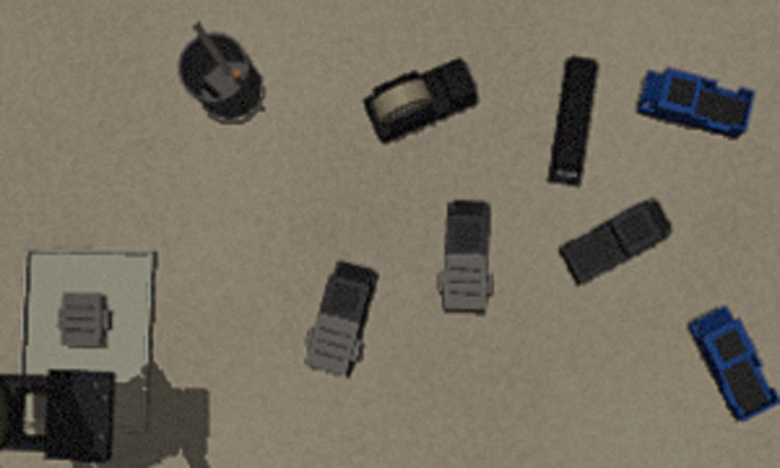

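The top view shows the open cartridge standing at (615,240) and the two closed ones at (340,318) and (466,255). The cover is flat in the tray at (84,320). The stapler, tape dispenser, pen cup and refill are in place. Handing in now.

```bash
python3 - <<'E'
from plant import robot
print(robot.read_state()["t"]); print(robot.close_job())
E
```

```text
23.575
the job is handed in; nothing more can be done
None
```

The spent cartridge's cover is off and lying flat, right side up, in the free part of the tray. I handed the job in at 23.6 s of the 61 s allowed. I lifted all three cartridges by the body. Two pulled about 5 N (full); the third, nearest the stapler, pulled about 1.2 N, so that is the one I opened.

**Last checks:** the final top and wrist pictures show all three cartridges upright on the desk, the two full ones still closed. The refill, stapler, pen cup and tape dispenser look unmoved, judged by eye. The gripper was about 0.2 m above the desk and touching nothing.

**What disagreed or read oddly:**
- **Plate height:** the cover plate height measured from the pictures came out a few millimetres low, mostly 42–50 mm against the stated 51 mm. One wrist view alone gave 35 mm with a poor fit.
- **Tray position:** the estimates from the different cameras differed by about 5 mm. Neither this nor the height difference mattered for the grasps or the placing.
- **Force while gripping:** closing the gripper pushed up on the tool by 2–8 N each time, more than I expected. Setting the cover down pressed it onto the tray floor with about 7 N before I eased off and released it.

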